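Unlock the conveyor drive cover with the big hex key

ROBOT

A 6-joint arm with a two-finger parallel gripper is mounted at the origin on the work surface. World frame = base frame: x ahead of the robot, y to its left, z up, the work surface at z = 0. Lengths are in m, angles in rad, forces in N, time in s.
With the tool pointing down it reaches from about 0.35 to 0.975 m from the base axis. Payload 4.9 kg.
Tool frame: the origin (TCP) lies on the front face of the gripper's body, between the roots of the fingers; the fingertips stand ctrl.finger_overhang ahead of it and the grasp point (between the pads) lies 54 mm ahead of it (ctrl.finger_overhang is the distance from the TCP to the fingertips, in m); z points along the fingers, y is the line along which they close (so a half turn about z gives the same grasp; the last joint's range is limited). The gripper opens to 85 mm and grips with 20 to 120 N. Pads are 22 mm wide; open, the fingers measure 114 mm over their backs; the gripper's body (76 mm by 85 mm) begins 54 mm behind the grasp point. The pads swing forward as they close: fully open they stand 13 mm farther back than shut.
Start: joints at [1.124, 0.053, 1.613, -0, 1.476, -0.119], TCP at [0.201, 0.592, 0.304] pointing down, gripper open.
Joint ranges: [-3.01, 3.01], [-1.01, 2.22], [0.06, 2.58], [-1.02, 4.17], [0.09, 2.62], [-3.14, 3.14]. Speed limits (rad/s): [2.57, 2.57, 3.14, 3.14, 3.14, 3.14].

INTERFACE

Orientations are given as a rotation vector (axis times angle).
In Python, from station import ctrl, vision gives the robot as it stands. The module is installed in compiled form; this text tells all that it offers.
- The arm moves only by the tool drive_tool, never from a script. Its argument "rows" is a list of rows, each a list of 2 entries, a list of its own where there are three numbers: the shift along the tool's x, y, z in m, then the turn about the tool's z in rad. A call has 1 to 10 rows; each row shifts and turns the commanded pose from where the row before left it, along the tool's axes as they then stand; what a row does not reach is not made up. A row lasts 1/10 s, in which the tool goes at most 50 mm and 8.59 degrees, less where a joint would pass 70% of its speed; a pose out of reach is approached as far as the arm can. A call with a gripper value outside its range is refused whole. "jaw" is the closure, from 0 (fully open) to 1 (shut), set as the call begins (left out, the last holds). The fingers move at their own pace and stop on an object; "grip_force" is the grip in N (left out, the last holds). Time passes only in rows, so rows that do not move let the fingers close. It gives the time, the measured TCP pose, the force, the opening and the grip force at its end, in the units of the state.
- ctrl.get_obs(): the state, without advancing time (a new reading comes with each control period).
- vision.get_image(name): name is "scene" or "top" or "wrist"; returns a dict with "image" (480x640x3 uint8, blue, green, red), "vertical_fov" (degrees; the focal length in pixels is half the picture's height over the tangent of half this angle, whatever the lens; pixels are square), "cx", "cy" (the principal point, pixels), "R" (3x3) and "t" (3): a world point X has camera coordinates R X + t. Camera axes: x right, y down, z forward; pixel columns grow to the right and rows downward; lengths in m; the calibration is good to about 2 mm. A picture is of the moment at which its call begins. There is no depth.
- ctrl.finish_job(): hands the job in; it is judged then, once.
The state is a dict: "t": time; "q": joint angles; "dq": joint speeds; "effort": joint torques, N m; "tool_pos": TCP position; "tool_rot": TCP orientation; "contact_force": force on the tool from outside, world axes, zero at the start; "wrist_torque": the same for the moment, N m; "opening": finger opening in m; "grip_force": force on a finger pad.
Only numpy, scipy, OpenCV 4.12 (cv2) and the standard library are available. Lean on these libraries where they do the work, as an engineer would, in place of code of your own. Each camera call takes 0.05 s, during which the arm holds its last target. There are 200 camera calls.

TASK

Unlock the cover of the doughnut conveyor's drive box for cleaning: take the bigger of the two T-handled hex keys from the white stand, push it fully home in the hex socket of the lock screw (inside the round collar on the drive box), and only then turn it anticlockwise, seen from above, until it stops. Leave the key standing in the screw, fully home, and let go of it. Leave the small key in the stand.

Things in the scene. Friction and masses are not known exactly. Their poses are not given: they have to be found in the camera images.
- big_key_grip (a point): Handle centre of the bigger T-handled hex key, upright in a white stand. Handle: black flat-sided bar 100 (along x) x 18 (y) x 28 high (z up). Below: 16 mm neck, 36 mm flange resting on the stand (its top 29 below this point), steel hex blade 20 across flats, corners along +-x, tip 99 below this point, last 8 tapered. The blade hangs 65 deep in the stand: raise over 70 to clear. 0.3 kg.
- small_key_grip (a point): Handle centre of the smaller key, to be left: black bar 56 x 12 x 28 mm, blade 10 mm across flats. Both keys stand in the same fixed white block, 80 x 200 mm, 70 mm high, in two holes 110 mm apart; either key may be in either hole.
- socket (a point): Centre of the lock screw's hex socket, at its open top, in a collar 64 mm wide on the fixed drive box; collar rim 93 above the table, 2 above this point. z up; x points to a hex corner and turns with the screw. Lead-in 9 deep narrows from 36 to 22 across flats, then straight hex 28 deep; floor 37 below this point. Key home: handle centre 62 above it. Turning play 12 deg either way.
- lock_screw (a joint): Angle of the lock screw, rad: starts between 0 and 0.15 (locked), turns anticlockwise seen from above to a hard stop at 1.0 (unlocked). Stiff (about 0.1 N m), stays where it is left, does not rise or sink. The key may enter any of the six ways round, corners within about 10 degrees. At 0 a socket corner points along the drive box's shorter side (box 174 x 224 mm, 50 mm high).
Things that resemble listed ones, but are neither listed nor needed, are in the scene too. What is shaped like the part that bears big_key_grip but blue, green or turquoise is not meant.

How it is judged:
On the way, in this order (a step that is already met when the one before it is completed fails the run):
1. the big key stands fully home in the socket (handle centre within 7 mm of its seated height and 15 mm sideways) while the screw is still locked (joint below 0.4) (z of big_key_grip in the frame of socket below 0.069 m and horizontal distance between big_key_grip and socket below 0.015 m and angle between big_key_grip's own z axis and vertical below 0.2 rad and value of joint lock_screw below 0.4 rad), for 0.2 s.
2. the screw is turned beyond 0.85 with the key still fully home (value of joint lock_screw above 0.85 rad and z of big_key_grip in the frame of socket below 0.069 m and horizontal distance between big_key_grip and socket below 0.015 m), for 0.1 s.
At the end, for the whole second after the job is handed in: The lock screw is turned beyond 0.85 rad (stop at 1.0), the big key stands in its socket within 7 mm of fully home, within 20 mm sideways at the handle and 0.2 rad of upright, and the small key is within 30 mm of where it was (value of joint lock_screw above 0.85 rad and z of big_key_grip in the frame of socket below 0.069 m and horizontal distance between big_key_grip and socket below 0.02 m and angle between big_key_grip's own z axis and vertical below 0.2 rad and distance of small_key_grip from where it was at the start of the episode below 0.03 m); the robot touches nothing.
It fails at once if the screw is turned (beyond 0.5) while the big key is not fully home (handle centre more than 10 mm above its seated height) (value of joint lock_screw above 0.5 rad and z of big_key_grip in the frame of socket above 0.072 m).
It fails at once if the small key is taken out or knocked away (more than 60 mm) (distance of small_key_grip from where it was at the start of the episode above 0.06 m).
It also fails if it takes over 45 s, if anything falls off the work surface, if the arm or the gripper's body presses on something with over 40 N, if the wrist force passes 120 N, or if a joint passes its speed limit or range.

## Working session

There is one attempt and no reset: what is moved stays moved. The work goes in short steps, Python scripts to look and compute and a tool call to move; the robot and the scene stay as the last step left them, time stands still between calls to the robot, and variables do not carry over. Pictures are saved under pics/ and viewed, at most 13 in all, crops included, and the job is handed in when it is done.

Besides the shell and the picture viewer there is one more tool, called after "Call:" by a JSON object that holds its "api" and its "payload", one argument or row to a line. drive_tool: Moves the arm, as the interface text tells. Its arguments: {"type":"object","properties":{"rows":{"type":"array","items":{"type":"array"}},"jaw":{"type":"number"},"grip_force":{"type":"number"}},"required":["rows"]}

```bash
mkdir -p pics; cat > h.py <<'E'
import numpy as np, cv2
from station import ctrl, vision
def get(n,save=None):
    d=vision.get_image(n)
    if save: cv2.imwrite('pics/'+save,d['image'])
    return d
def f(d): return 240/np.tan(np.radians(d['vertical_fov'])/2)
def ray(d,u,v,z):
    R,t=np.array(d['R']),np.array(d['t']); c=-R.T@t
    w=R.T@np.array([(u-d['cx'])/f(d),(v-d['cy'])/f(d),1]); return c+w*(z-c[2])/w[2]
def proj(d,X):
    p=np.array(d['R'])@np.array(X)+np.array(d['t']); return p[:2]/p[2]*f(d)+[d['cx'],d['cy']]
E
python3 - <<'E'
from h import *
a=get('top','top.png');b=get('scene','scene.png')
for d in(a,b): print(f(d),d['cx'],d['cy'],-np.array(d['R']).T@d['t'],np.round(d['R'],2).tolist())
o=ctrl.get_obs();print({k:np.round(v,3) for k,v in o.items()},ctrl.finger_overhang)
E
```

```text
444.7792806309321 310.88494343648165 243.4565227736014 [0.30344608 0.16035767 0.89661319] [[-0.05, -1.0, -0.01], [-0.98, 0.05, -0.2], [0.2, -0.01, -0.98]]
469.09220656161915 323.6675724898656 242.08714920951383 [0.80000904 0.5653845  0.88985185] [[-0.74, 0.67, -0.01], [0.57, 0.62, -0.54], [-0.35, -0.41, -0.84]]
{'t': np.float64(0.1), 'q': array([ 1.124,  0.053,  1.614,  0.   ,  1.476, -0.119]), 'dq': array([-0.   , -0.   , -0.003,  0.001, -0.003,  0.002]), 'effort': array([-0.0000e+00, -3.9490e+01, -3.7136e+01, -0.0000e+00,  4.0000e-03,
       -0.0000e+00]), 'tool_pos': array([0.201, 0.591, 0.303]), 'tool_rot': array([-5.130e-01, -3.099e+00,  3.000e-03]), 'contact_force': array([ 0.274,  0.059, -0.553]), 'wrist_torque': array([ 0.015, -0.002,  0.025]), 'grip_force': np.float64(0.0), 'opening': np.float64(0.086)} 0.0726
```

View pics/top.png

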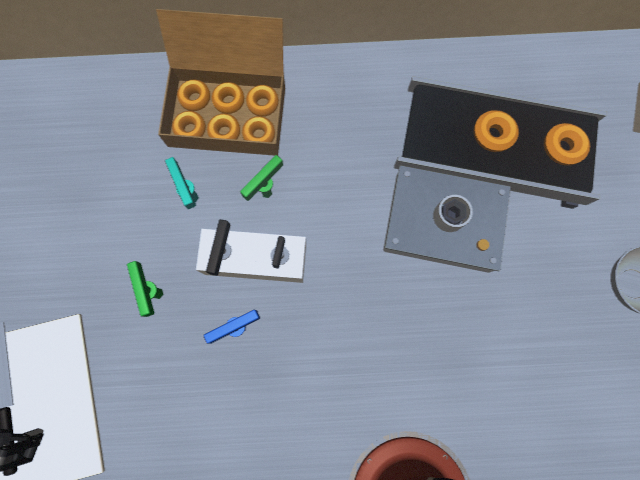

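View pics/scene.png

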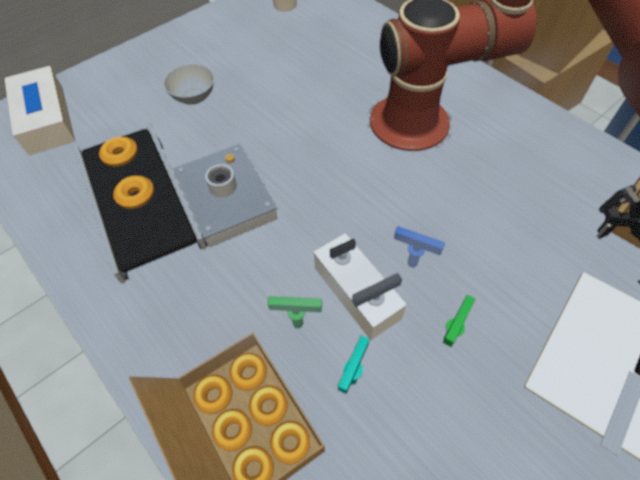

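The top view shows the big black handle at about (218,247), the small one at (279,252), and the collar at (455,211). Measuring them.

```bash
python3 - <<'E'
from h import *
d=get('top');im=d['image'];g=im.max(2)
o=ctrl.get_obs()
def blob(x0,y0,x1,y1,th):
    m=np.zeros_like(g);m[y0:y1,x0:x1]=(g[y0:y1,x0:x1]<th)*255
    c=max(cv2.findContours(m,0,2)[0],key=cv2.contourArea);return c
for bx in((200,215,240,280),(265,230,295,275)):
    c=blob(*bx,70);r=cv2.minAreaRect(c);B=cv2.boxPoints(r)
    W=np.array([ray(d,*p,.109)[:2] for p in B]);print(r,W.mean(0).round(4))
    e=sorted([(np.linalg.norm(W[(i+1)%4]-W[i]),np.degrees(np.arctan2(*(W[(i+1)%4]-W[i])[::-1]))) for i in range(4)]);print(np.round(e,3).tolist())
print('collar',ray(d,455,211,.093))
# box top edges
hsv=cv2.cvtColor(im,cv2.COLOR_BGR2HSV);
m=np.zeros_like(g);s=im[160:275,380:515];print(im[230,420],im[300,420],im[150,450])
for n,p in dict(a=(407,173.5),b=(502.5,192),c=(494,261),dd=(395.5,240.5)).items(): print(n,ray(d,*p,.051)[:2].round(4))
cv2.imwrite('pics/socket.png',cv2.resize(im[150:280,375:520],None,fx=5,fy=5,interpolation=2)[:600])
q=o['tool_rot'];print(cv2.Rodrigues(q)[0].round(3))
E
```

```text
((218.5726776123047, 247.40585327148438), (12.80624771118164, 55.7852668762207), 14.470293045043945) [0.4661 0.3228]
[[0.023, 72.647], [0.024, -107.753], [0.101, 164.928], [0.102, -14.748]]
((278.4470520019531, 251.98822021484375), (7.158705711364746, 30.804128646850586), 12.52880573272705) [0.4517 0.2152]
[[0.013, 74.427], [0.013, -105.769], [0.056, 165.438], [0.056, -14.382]]
collar [ 0.51510962 -0.11605246  0.093     ]
[145 125 114] [175 156 144] [48 44 46]
a [ 0.6086 -0.0437]
b [ 0.5601 -0.2289]
c [ 0.4232 -0.1937]
dd [ 0.4732 -0.0085]
[[-0.947  0.322 -0.001]
 [ 0.322  0.947 -0.001]
 [ 0.    -0.002 -1.   ]]
```

View pics/socket.png

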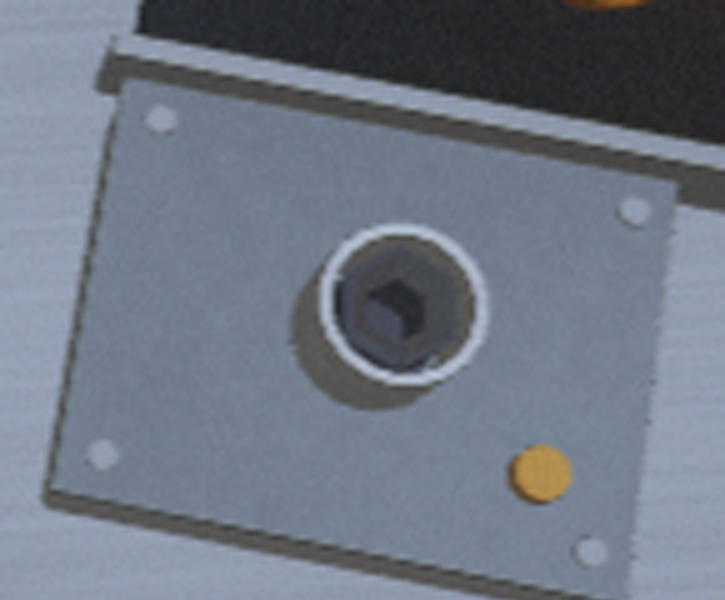

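The socket's collar shows a hex hole near (395,310) in the crop. The drive box's short side runs at about -14.5°, nearly parallel to the key. Going above the key.

Call:
{"api": "drive_tool", "payload": {
  "rows": [
    [[-0.0337,-0.0169,0],0],
    [[-0.0337,-0.0169,0],0],
    [[-0.0337,-0.0169,0],0],
    [[-0.0337,-0.0169,0],0],
    [[-0.0337,-0.0169,0],0],
    [[-0.0337,-0.0169,0],0],
    [[-0.0337,-0.0169,0],0],
    [[-0.0337,-0.0169,0],0],
    [[-0.0337,-0.0169,0],0],
    [[-0.0337,-0.0169,0],-0.07]
  ],
  "jaw": 0
}}

```text
t: 1.15
tool_pos: [0.4666, 0.3219, 0.3036]
tool_rot: [-0.401, -3.115, 0.0]
contact_force: [-0.1, -0.0, -0.5]
opening: 0.0854
grip_force: 0.0
```

```bash
python3 - <<'E'
from h import *
d=get('wrist','w1.png');o=ctrl.get_obs();print(o['t'],o['tool_pos'],o['q'].round(3),cv2.Rodrigues(o['tool_rot'])[0].round(3).tolist())
print(-np.array(d['R']).T@d['t'],np.round(d['R'],2).tolist(),proj(d,[.466,.323,.113]))
E
```

```text
1.2 [0.46984739 0.31849818 0.30358052] [ 0.466 -0.083  1.748 -0.004  1.476 -0.847] [[-0.967, 0.255, 0.002], [0.255, 0.967, -0.003], [-0.003, -0.003, -1.0]]
[0.38773168 0.34254855 0.3744944 ] [[0.25, 0.97, 0.0], [0.92, -0.24, 0.32], [0.31, -0.08, -0.95]] [314.88834142 225.63545858]
```

View pics/w1.png

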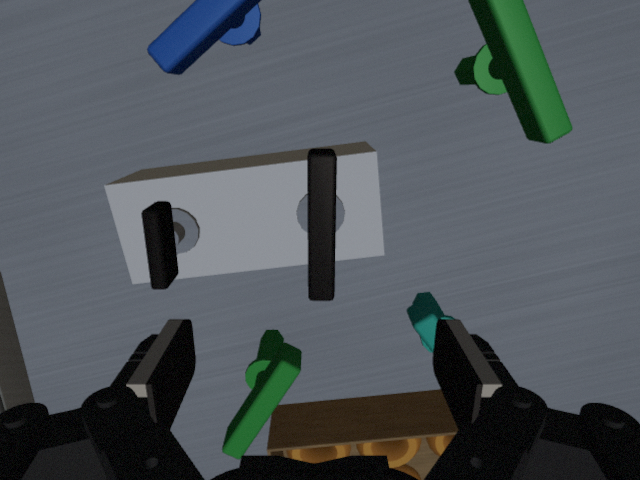

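The wrist view shows the big handle at about (321,225), upright in the picture, with the small key at (160,245). Measuring the big one.

```bash
cat >> h.py <<'E'
def rect(d,x0,y0,x1,y1,z,th=70):
    g=d['image'].max(2);m=np.zeros_like(g);m[y0:y1,x0:x1]=(g[y0:y1,x0:x1]<th)*255
    m=cv2.morphologyEx(m,2,np.ones((5,5),np.uint8))
    c=max(cv2.findContours(m,0,2)[0],key=cv2.contourArea);B=cv2.boxPoints(cv2.minAreaRect(c))
    W=np.array([ray(d,*p,z)[:2] for p in B]);e=[(round(np.linalg.norm(W[(i+1)%4]-W[i]),4),round(np.degrees(np.arctan2(*(W[(i+1)%4]-W[i])[::-1])),1)) for i in range(4)]
    return B.round(1).tolist(),W.mean(0),e
def tool(p):
    o=ctrl.get_obs();R=cv2.Rodrigues(o['tool_rot'])[0];return R.T@(np.array(p)-o['tool_pos']),o['tool_pos'],np.degrees(np.arctan2(R[1,0],R[0,0])),np.degrees(np.arccos(-R[2,2]))
E
python3 - <<'E'
from h import *
d=get('wrist');B,c,e=rect(d,290,130,350,315,.113);print(B,c,e)
print(tool([*c,.099]))
E
```

```text
[[312.0, 141.0], [340.0, 141.0], [340.0, 294.0], [312.0, 294.0]] [0.46934816 0.32655704] [(np.float64(0.0171), np.float64(75.2)), (np.float64(0.1034), np.float64(-13.6)), (np.float64(0.0193), np.float64(-104.7)), (np.float64(0.1033), np.float64(165.2))]
(array([0.00053891, 0.00654805, 0.20446216]), array([0.4681272 , 0.32037149, 0.30347052]), np.float64(164.98877266268426), np.float64(0.07911091368448396))
```

Call:
{"api": "drive_tool", "payload": {
  "rows": [
    [[0.001,0.006,0.02],0],
    [[0,0,0.035],0],
    [[0,0,0.035],0],
    [[0,0,0.03],0],
    [[0,0,0.02],0],
    [[0,0,0.008],0],
    [[0,0,0],0],
    [[0,0,0],0]
  ]
}}

```text
t: 2.05
tool_pos: [0.4668, 0.3298, 0.1571]
tool_rot: [0.403, 3.114, 0.002]
contact_force: [-0.1, 0.3, 0.1]
opening: 0.0853
grip_force: 0.0
```

Call:
{"api": "drive_tool", "payload": {
  "rows": [
    [[0,0,0],0],
    [[0,0,0],0],
    [[0,0,0],0],
    [[0,0,0],0],
    [[0,0,0],0],
    [[0,0,0],0],
    [[0,0,0],0],
    [[0,0,0],0]
  ],
  "jaw": 1,
  "grip_force": 70
}}

```text
t: 2.85
tool_pos: [0.4666, 0.3292, 0.1563]
tool_rot: [0.404, 3.115, -0.0]
contact_force: [-0.5, -1.8, 4.2]
opening: 0.0174
grip_force: 68.7
```

Call:
{"api": "drive_tool", "payload": {
  "rows": [
    [[0,0,-0.01],0],
    [[0,0,-0.02],0],
    [[0,0,-0.03],0],
    [[0,0,-0.03],0],
    [[0,0,-0.03],0],
    [[0,0,-0.03],0],
    [[0,0,0],0],
    [[0,0,0],0]
  ]
}}

```text
t: 3.65
tool_pos: [0.4663, 0.3293, 0.3056]
tool_rot: [0.404, 3.115, 0.001]
contact_force: [-0.5, -0.5, -2.8]
opening: 0.0172
grip_force: 68.7
```

```bash
python3 - <<'E'
from h import *
d=get('wrist','w2.png');s=get('top','t2.png');print(tool([.515,-.116,.15]), ctrl.get_obs()['contact_force'])
cv2.imwrite('pics/w2s.png',np.vstack([d['image'],s['image']])[:, :] if 0 else np.hstack([cv2.resize(d['image'],(400,300)),cv2.resize(s['image'],(400,300))]))
E
```

```text
(array([-0.16173176, -0.41712545,  0.15373509]), array([0.46552363, 0.32885753, 0.3030985 ]), np.float64(165.2316767192351), np.float64(0.2428710897705594)) [ 0.25946524 -0.54099153 -2.73060181]
```

View pics/w2s.png

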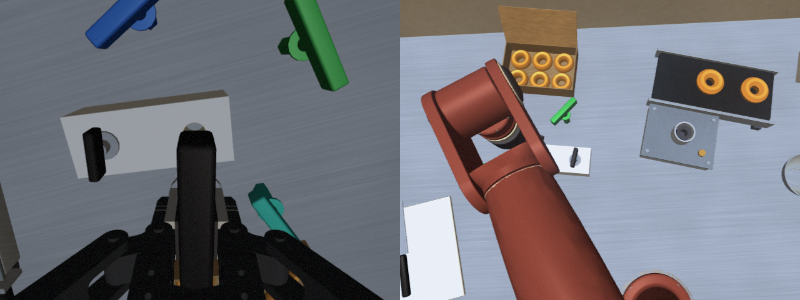

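The key hangs straight in the jaws, and the small key is still in the stand. Moving to just beside the collar for a close look.

Call:
{"api": "drive_tool", "payload": {
  "rows": [
    [[-0.0134,-0.0315,0],0],
    [[-0.0134,-0.0315,0],0],
    [[-0.0134,-0.0315,0],0],
    [[-0.0134,-0.0315,0],0],
    [[-0.0134,-0.0315,0],0],
    [[-0.0134,-0.0315,0],0],
    [[-0.0134,-0.0315,0],0],
    [[-0.0134,-0.0315,0],0],
    [[-0.0134,-0.0315,0],0],
    [[-0.0134,-0.0315,0],0]
  ]
}}

```text
t: 4.75
tool_pos: [0.5148, -0.0107, 0.3031]
tool_rot: [-0.403, -3.111, -0.0]
contact_force: [0.3, 0.6, -2.9]
opening: 0.017
grip_force: 69.1
```

Call:
{"api": "drive_tool", "payload": {
  "rows": [
    [[0,0,0],0],
    [[0,0,0],0],
    [[0,0,0],0]
  ]
}}

```text
t: 5.05
tool_pos: [0.5151, -0.0088, 0.3044]
tool_rot: [-0.403, -3.113, -0.001]
contact_force: [0.2, 0.0, -2.9]
opening: 0.0173
grip_force: 69.4
```

```bash
python3 - <<'E'
from h import *
d=get('wrist','w3.png');o=ctrl.get_obs();print(tool([.515,-.116,.15]))
u,v=proj(d,[.515,-.116,.093]).astype(int);print(u,v)
x0,y0=max(u-80,0),max(v-75,0)
print(x0,y0);a=cv2.resize(d['image'][y0:y0+150,x0:x0+160],None,fx=3,fy=3,interpolation=2)
b=cv2.resize(d['image'],(320,240));b=cv2.copyMakeBorder(b,0,a.shape[0]-240,0,0,0)
cv2.imwrite('pics/w3v.png',np.hstack([a,b]))
E
```

```text
(array([-0.02732647, -0.10403355,  0.15472738]), array([ 0.51525002, -0.00853818,  0.30479719]), np.float64(165.30182667591896), np.float64(0.11229977449962354))
169 255
89 180
```

View pics/w3v.png

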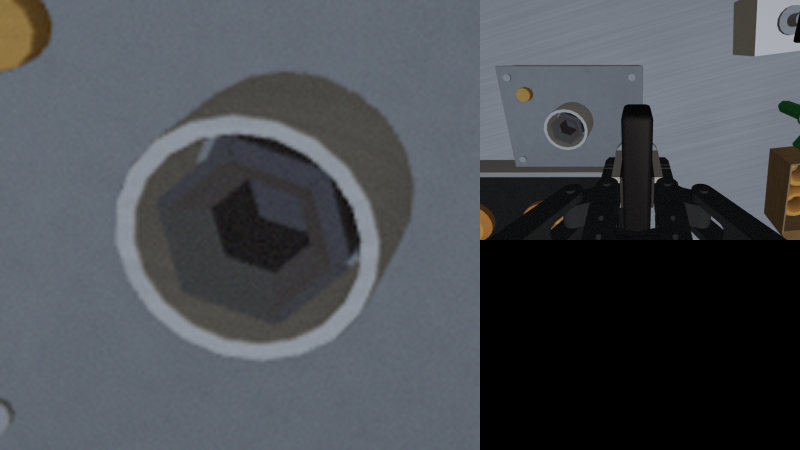

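The collar ring is centred at about (249,237) in the crop, and the hex lead-in corners are clear. Computing its centre and angle, and where the handle sits in the jaws.

```bash
python3 - <<'E'
from h import *
d=get('wrist');
C=np.array([(158,205),(227,137),(322,163),(350,262),(280,322),(185,290)])/3+[89,180]
W=np.array([ray(d,*p,.091)[:2] for p in C]);c=W.mean(0);r=W-c
a=np.degrees(np.arctan2(r[:,1],r[:,0]));print('hex',c,np.linalg.norm(r,axis=1).round(4),(a%60).round(1))
print('ring',ray(d,89+249/3,180+237/3,.093)[:2])
m=(d['image'][:,:,:].min(2)>0)
g=d['image'].astype(int).sum(2)
# box top corners from small view x2
K=np.array([(497-480,66),(643-480,66)])*2.;Q=[ray(d,*p,.05)[:2] for p in K];v=Q[1]-Q[0];print('box edge',np.linalg.norm(v),np.degrees(np.arctan2(v[1],v[0])))
print('col', [(y,int(g[y,308:324].mean())) for y in range(200,250,3)],[(y,int(g[y,308:324].mean())) for y in range(420,480,5)])
R=cv2.Rodrigues(ctrl.get_obs()['tool_rot'])[0];p=ctrl.get_obs()['tool_pos']
for off in(-.05,-.053,-.047,.05): print(off,proj(d,p+R@[off if 0 else off,0,.0433]).round(1),proj(d,p+R@[off,0,.0713]).round(1))
print(tool([*c,.153]))
E
```

```text
hex [ 0.51825082 -0.11434987] [0.0233 0.0241 0.0251 0.0241 0.0245 0.0242] [58.5 54.3 59.1 55.6 54.5 55.2]
ring [ 0.51883141 -0.11511698]
box edge 0.22022786358177307 75.27764268795485
col [(200, 310), (203, 313), (206, 310), (209, 17), (212, 22), (215, 19), (218, 21), (221, 24), (224, 25), (227, 26), (230, 33), (233, 44), (236, 71), (239, 94), (242, 104), (245, 108), (248, 108)] [(420, 76), (425, 75), (430, 72), (435, 74), (440, 70), (445, 72), (450, 69), (455, 69), (460, 72), (465, 44), (470, 33), (475, 35)]
-0.05 [313.9 483.8] [313.8 425.4]
-0.053 [313.9 490.2] [313.8 431.1]
-0.047 [313.8 477.4] [313.8 419.7]
0.05 [313.7 213.7] [313.6 191.9]
(array([-0.02983814, -0.10170723,  0.15208573]), array([ 0.51535882, -0.00846753,  0.30513583]), np.float64(165.3161824600044), np.float64(0.0759630751146257))
```

```bash
python3 - <<'E'
from h import *
d=get('scene','s3.png');o=ctrl.get_obs();R=cv2.Rodrigues(o['tool_rot'])[0];p=o['tool_pos']
for n,q in dict(c=[0,0,.0573],ep=[.05,0,.0433],em=[-.05,0,.0433],tip=[0,0,.1563]).items(): print(n,proj(d,p+R@q).round(1))
u,v=proj(d,p+R@[0,0,.09]).astype(int);print(u,v)
a=d['image'][v-75:v+75,u-100:u+100];cv2.imwrite('pics/s3c.png',cv2.resize(a,None,fx=4,fy=4,interpolation=2))
E
```

```text
c [236.4 150.9]
ep [260.1 136.3]
em [209.4 155. ]
tip [244.7 185. ]
239 162
```

View pics/s3c.png

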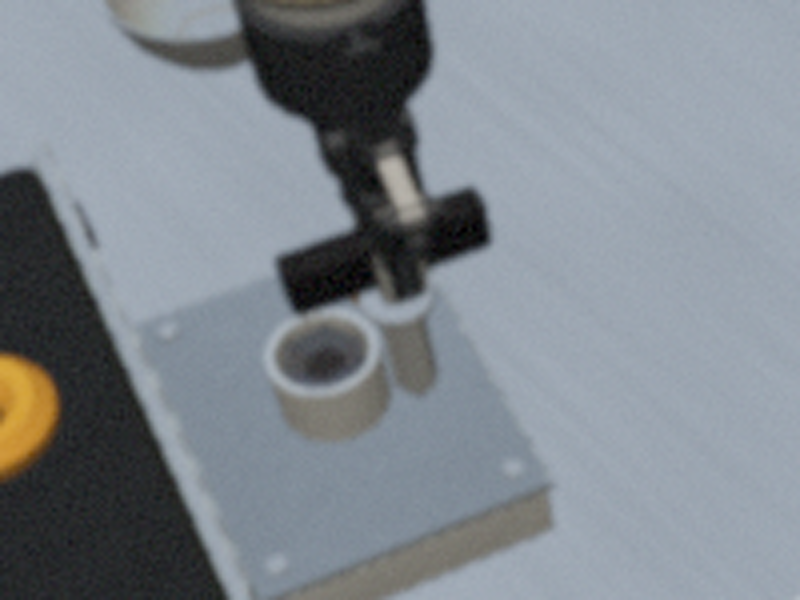

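The blade tip shows at (417,392) in the crop, so the key sits about 3–4 mm to −x in the tool. Moving over the socket and turning by about 7.5° to match the hex.

Call:
{"api": "drive_tool", "payload": {
  "rows": [
    [[-0.005,-0.02,0],0],
    [[-0.006,-0.024,0],0],
    [[-0.006,-0.024,0],0],
    [[-0.005,-0.02,0],0],
    [[-0.004,-0.014,0],0],
    [[0,0,0],-0.07],
    [[0,0,0],-0.06],
    [[0,0,0],0],
    [[0,0,0],0],
    [[0,0,0],0]
  ]
}}

```text
t: 6.2
tool_pos: [0.5149, -0.1144, 0.3059]
tool_rot: [0.201, 3.135, 0.0]
contact_force: [0.9, 0.2, -2.5]
opening: 0.0171
grip_force: 69.6
```

Call:
{"api": "drive_tool", "payload": {
  "rows": [
    [[0,0,0.02],0],
    [[0,0,0.02],0],
    [[0,0,0.01],0],
    [[0,0,0.004],0],
    [[0,0,0],0],
    [[0,0,0],0]
  ]
}}

```text
t: 6.8
tool_pos: [0.5153, -0.1149, 0.253]
tool_rot: [0.2, 3.134, -0.001]
contact_force: [0.3, -0.1, -2.8]
opening: 0.0174
grip_force: 69.6
```

```bash
python3 - <<'E'
from h import *
d=get('scene','s4.png');o=ctrl.get_obs();R=cv2.Rodrigues(o['tool_rot'])[0];p=o['tool_pos']
print(tool([.5185,-.1147,.153]),o['contact_force'])
for n,q in dict(tip=p+R@[-.004,0,.1563],sock=[.5185,-.1147,.091]).items(): print(n,proj(d,q).round(1))
u,v=proj(d,p+R@[0,0,.12]).astype(int);print(u,v)
a=d['image'][v-50:v+50,u-66:u+66];cv2.imwrite('pics/s4c.png',cv2.resize(a,None,fx=6,fy=6,interpolation=2))
E
```

```text
(array([-0.00287716,  0.00068904,  0.10018727]), array([ 0.5153657 , -0.11494216,  0.25318163]), np.float64(172.67446902043807), np.float64(0.1181726737446426)) [ 0.42135013  0.44960496 -2.04557218]
tip [218.  173.7]
sock [219.2 175.4]
216 161
```

View pics/s4c.png

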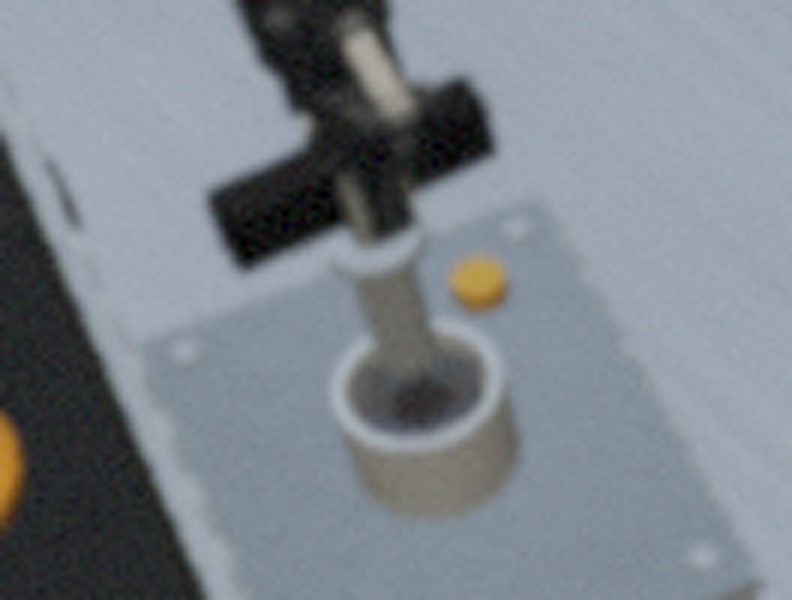

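The blade hangs centred over the hex, near (415,370) in the crop. Descending gently.

Call:
{"api": "drive_tool", "payload": {
  "rows": [
    [[0.001,0,0.006],0],
    [[0,0,0.004],0],
    [[0,0,0.003],0],
    [[0,0,0.003],0],
    [[0,0,0.002],0],
    [[0,0,0],0]
  ]
}}

```text
t: 7.45
tool_pos: [0.5136, -0.1146, 0.2334]
tool_rot: [-0.2, -3.134, -0.0]
contact_force: [-0.7, -0.2, -3.1]
opening: 0.0172
grip_force: 69.6
```

Call:
{"api": "drive_tool", "payload": {
  "rows": [
    [[0,0,0.003],0],
    [[0,0,0.003],0],
    [[0,0,0.003],0],
    [[0,0,0.002],0],
    [[0,0,0],0],
    [[0,0,0],0]
  ]
}}

```text
t: 8.05
tool_pos: [0.514, -0.1148, 0.2228]
tool_rot: [0.201, 3.134, -0.001]
contact_force: [2.8, -1.0, -4.5]
opening: 0.0174
grip_force: 69.3
```

Call:
{"api": "drive_tool", "payload": {
  "rows": [
    [[0,0,0.003],0],
    [[0,0,0.003],0],
    [[0,0,0.003],0],
    [[0,0,0.002],0],
    [[0,0,0],0],
    [[0,0,0],0]
  ]
}}

```text
t: 8.65
tool_pos: [0.514, -0.1148, 0.2118]
tool_rot: [0.201, 3.134, -0.001]
contact_force: [3.0, -2.2, -4.1]
opening: 0.0172
grip_force: 69.3
```

Call:
{"api": "drive_tool", "payload": {
  "rows": [
    [[0,0,0.001],0],
    [[0,0,0.001],0],
    [[0,0,0.001],0],
    [[0,0,0.001],0],
    [[0,0,0],0],
    [[0,0,0],0]
  ]
}}

```text
t: 9.25
tool_pos: [0.514, -0.1148, 0.2081]
tool_rot: [0.201, 3.134, -0.001]
contact_force: [4.0, -2.5, -0.3]
opening: 0.0169
grip_force: 69.8
```

Call:
{"api": "drive_tool", "payload": {
  "rows": [
    [[0,0,0.001],0],
    [[0,0,0.001],0],
    [[0,0,0],0],
    [[0,0,0],0]
  ]
}}

```text
t: 9.65
tool_pos: [0.514, -0.1147, 0.206]
tool_rot: [0.201, 3.134, -0.001]
contact_force: [4.5, -2.5, -0.9]
opening: 0.0174
grip_force: 69.8
```

Call:
{"api": "drive_tool", "payload": {
  "rows": [
    [[0,0,0.001],0],
    [[0,0,0.001],0],
    [[0,0,0],0],
    [[0,0,0],0]
  ]
}}

```text
t: 10.05
tool_pos: [0.5142, -0.1148, 0.2052]
tool_rot: [0.2, 3.134, -0.001]
contact_force: [1.9, -3.0, 5.2]
opening: 0.0169
grip_force: 70.9
```

```bash
python3 - <<'E'
from h import *
d=get('scene','s5.png');o=ctrl.get_obs();R=cv2.Rodrigues(o['tool_rot'])[0];p=o['tool_pos'];print(p,o['contact_force'],o['wrist_torque'])
for n,q in dict(ep=p+R@[.046,0,.0433],em=p+R@[-.054,0,.0433],epb=p+R@[.046,.009,.0713],emb=p+R@[-.054,.009,.0713],flange=[.5185,-.1147,.124],rim=[.5185,-.1147,.093]).items(): print(n,((proj(d,q)-[216-66,111])*6).round(0))
a=d['image'][111:211,150:282];a=cv2.resize(a,None,fx=6,fy=6,interpolation=2)
cv2.imwrite('pics/s5c.png',a)
E
```

```text
[ 0.51420884 -0.11479432  0.2051863 ] [ 1.52313837 -2.46248024  4.83264264] [-0.56537314 -0.48097518 -0.03193453]
ep [499. 192.]
em [245. 314.]
epb [524. 262.]
emb [276. 383.]
flange [397. 326.]
rim [414. 383.]
```

View pics/s5c.png

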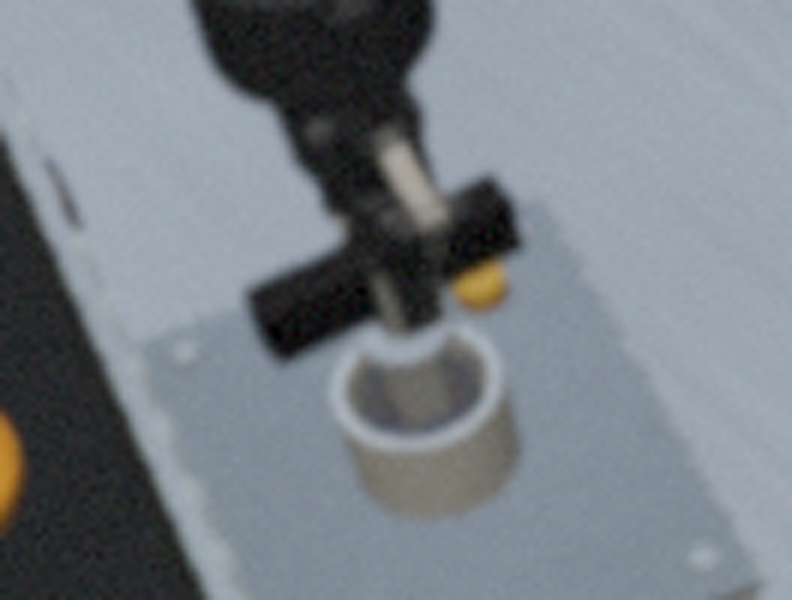

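The flange is just above the collar rim and the handle sits where the home height predicts. One more press to confirm the floor.

Call:
{"api": "drive_tool", "payload": {
  "rows": [
    [[0,0,0.001],0],
    [[0,0,0.001],0],
    [[0,0,0],0],
    [[0,0,0],0]
  ]
}}

```text
t: 10.5
tool_pos: [0.5145, -0.1148, 0.2051]
tool_rot: [0.2, 3.134, -0.001]
contact_force: [-0.8, -1.2, 13.6]
opening: 0.0168
grip_force: 72.1
```

It is on the floor. Turning anticlockwise about the key axis.

Call:
{"api": "drive_tool", "payload": {
  "rows": [
    [[0,-0.0004,0],-0.1],
    [[0,-0.0004,0],-0.1],
    [[0,-0.0004,0],-0.1],
    [[0,-0.0004,0],-0.1],
    [[0,0,0],0]
  ]
}}

```text
t: 11.0
tool_pos: [0.515, -0.1162, 0.2051]
tool_rot: [-0.428, 3.109, -0.0]
contact_force: [0.4, -0.9, 12.7]
opening: 0.017
grip_force: 71.7
```

```bash
python3 - <<'E'
from h import *
o=ctrl.get_obs();print(tool([.5185,-.1147,.153]),o['contact_force'],o['wrist_torque'],o['q'])
E
```

```text
(array([-0.00364766,  0.00050057,  0.05207016]), array([ 0.51497874, -0.11618664,  0.20506004]), np.float64(-164.32355291776292), np.float64(0.16043906827391982)) [ 0.38387109 -0.87383473 12.74882905] [ 0.03577206 -0.12740623  0.0516839 ] [-3.63443200e-01 -9.91099112e-02  1.93180385e+00  1.37717791e-03
  1.30643442e+00 -2.20820280e+00]
```

Call:
{"api": "drive_tool", "payload": {
  "rows": [
    [[0,-0.0004,0],-0.1],
    [[0,-0.0004,0],-0.1],
    [[0,-0.0004,0],-0.1],
    [[0,-0.0004,0],-0.1],
    [[0,-0.0004,0],-0.1],
    [[0,0,0],0]
  ]
}}

```text
t: 11.6
tool_pos: [0.5156, -0.1176, 0.2051]
tool_rot: [-1.185, 2.907, 0.001]
contact_force: [-0.4, 1.0, 13.8]
opening: 0.017
grip_force: 71.9
```

```bash
python3 - <<'E'
from h import *
o=ctrl.get_obs();print(tool([.5185,-.1147,.153]),o['contact_force'],o['wrist_torque'],o['q'][5])
E
```

```text
(array([-3.92980453e-03,  4.10807797e-05,  5.20650386e-02]), array([ 0.51562985, -0.11755207,  0.20505614]), np.float64(-135.6664900637055), np.float64(0.12820558589947043)) [-0.40796259  1.0471229  13.75407322] [ 0.33858202  0.13336556 -0.01077988] -2.710786199045832
```

Call:
{"api": "drive_tool", "payload": {
  "rows": [
    [[0,-0.0002,0],-0.05],
    [[0,-0.0002,0],-0.05],
    [[0,-0.0002,0],-0.05],
    [[0,0,0],0],
    [[0,0,0],0]
  ]
}}

```text
t: 12.1
tool_pos: [0.5159, -0.1179, 0.2051]
tool_rot: [-1.397, 2.812, 0.001]
contact_force: [-1.3, 0.5, 13.5]
opening: 0.0171
grip_force: 72.0
```

```bash
python3 - <<'E'
from h import *
o=ctrl.get_obs();print(tool([.5185,-.1147,.153]),o['contact_force'],o['wrist_torque'],o['q'][5])
E
```

```text
(array([-0.00396653, -0.0001294 ,  0.05207934]), array([ 0.51593683, -0.11787009,  0.20507099]), np.float64(-127.15938236605658), np.float64(0.11899121921093245)) [-1.32059909  0.52224035 13.48460295] [ 0.39934217  0.24380132 -0.01136492] -2.859638654567886
```

Call:
{"api": "drive_tool", "payload": {
  "rows": [
    [[0,-0.0002,0],-0.05],
    [[0,-0.0002,0],-0.05],
    [[0,0,0],0],
    [[0,0,0],0]
  ]
}}

```text
t: 12.5
tool_pos: [0.5162, -0.1181, 0.205]
tool_rot: [-1.536, 2.739, 0.002]
contact_force: [-1.5, 1.8, 14.6]
opening: 0.0172
grip_force: 72.0
```

```bash
python3 - <<'E'
from h import *
o=ctrl.get_obs();print(tool([.5185,-.1147,.153]),o['contact_force'],o['wrist_torque'],o['q'][5])
E
```

```text
(array([-0.00396566, -0.00024478,  0.0520484 ]), array([ 0.51617507, -0.11805144,  0.20504022]), np.float64(-121.44496390012141), np.float64(0.11768072402815545)) [-1.46202598  1.78003418 14.64229539] [ 0.42383863  0.30594527 -0.13188629] -2.9595628650366512
```

Call:
{"api": "drive_tool", "payload": {
  "rows": [
    [[0,-0.0002,0],-0.05],
    [[0,-0.0001,0],-0.03],
    [[0,0,0],0],
    [[0,0,0],0]
  ]
}}

```text
t: 12.9
tool_pos: [0.5164, -0.1182, 0.2051]
tool_rot: [-1.643, 2.676, 0.002]
contact_force: [-1.7, 1.9, 13.9]
opening: 0.0173
grip_force: 72.1
```

```bash
python3 - <<'E'
from h import *
o=ctrl.get_obs();print(tool([.5185,-.1147,.153]),o['contact_force'],o['wrist_torque'],o['q'][5])
d=get('wrist','w6.png');s=get('scene','s6.png')
cv2.imwrite('pics/v6.png',np.hstack([cv2.resize(d['image'],(400,300)),cv2.resize(s['image'][111:211,150:282],(400,300))]))
E
```

```text
(array([-0.00399546, -0.00032081,  0.05206325]), array([ 0.51636849, -0.11822478,  0.2050546 ]), np.float64(-116.91865274184813), np.float64(0.1249532877579562)) [-1.73080469  1.92271539 13.9425615 ] [ 0.38212202  0.38702822 -0.44076986] -3.0388271715715414
```

View pics/v6.png

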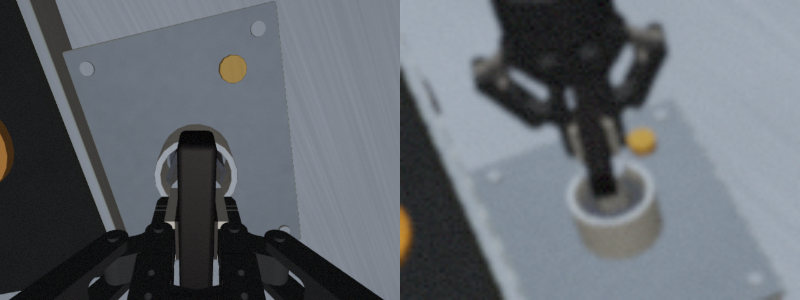

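The handle has turned and the key still stands in the collar. The −0.44 N·m torque shows the screw is on its stop. Easing the twist and releasing.

Call:
{"api": "drive_tool", "payload": {
  "rows": [
    [[0,0.0003,0],0.08],
    [[0,0,0],0],
    [[0,0,0],0]
  ]
}}

```text
t: 13.3
tool_pos: [0.5162, -0.1181, 0.2051]
tool_rot: [-1.535, 2.739, 0.002]
contact_force: [-1.2, 2.1, 14.4]
opening: 0.0168
grip_force: 72.0
```

Call:
{"api": "drive_tool", "payload": {
  "rows": [
    [[0,0,0],0],
    [[0,0,0],0],
    [[0,0,0],0],
    [[0,0,0],0],
    [[0,0,0],0],
    [[0,0,0],0],
    [[0,0,0],0],
    [[0,0,0],0]
  ],
  "jaw": 0
}}

```text
t: 14.1
tool_pos: [0.5155, -0.1186, 0.2019]
tool_rot: [-1.537, 2.74, 0.0]
contact_force: [-0.5, -0.4, 0.8]
opening: 0.0854
grip_force: 0.0
```

Call:
{"api": "drive_tool", "payload": {
  "rows": [
    [[0,0,-0.01],0],
    [[0,0,-0.02],0],
    [[0,0,-0.03],0],
    [[0,0,-0.04],0],
    [[0,0,-0.04],0],
    [[0,0,0],0],
    [[0,0,0],0],
    [[0,0,0],0]
  ]
}}

```text
t: 14.9
tool_pos: [0.5151, -0.1185, 0.3409]
tool_rot: [1.536, -2.739, -0.002]
contact_force: [-0.4, -1.0, 0.3]
opening: 0.0856
grip_force: 0.0
```

```bash
python3 - <<'E'
from h import *
o=ctrl.get_obs();print(tool([.5185,-.1147,.153]),o['contact_force'],o['opening'])
d=get('wrist','w7.png');s=get('scene','s7.png')
cv2.imwrite('pics/v7.png',np.hstack([cv2.resize(d['image'],(400,300)),cv2.resize(s['image'][111:211,150:282],(400,300))]))
for a,b in((.062,0),):
  p=np.array([.5185,-.1147,.091+.076]);k=np.radians(-120);v=np.array([np.cos(k),np.sin(k),0])*.05
  print([proj(d,q).round(0)*.625 for q in(p+v,p-v)])
E
```

```text
(array([-0.00506487, -0.00126588,  0.18789435]), array([ 0.51508611, -0.11848168,  0.3408978 ]), np.float64(-121.43353466697705), np.float64(0.10071121570923564)) [-0.37222508 -1.03083991  0.27186006] 0.0856193642624595
[array([194.375, 101.25 ]), array([196.875, 196.875])]
```

View pics/v7.png

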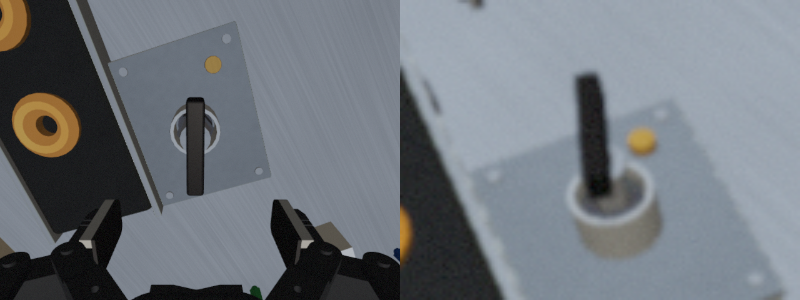

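The key stands upright in the collar at (195,145), matching the home-height projection to within about 1.5 mm, and the gripper is clear of it. Handing in.

```bash
python3 -c "
from station import ctrl
print(ctrl.finish_job())"
```

```text
the job is handed in; nothing more can be done
None
```

The job is handed in at about 15 s on the robot's clock: the big key is home in the lock screw, turned anticlockwise to its stop and let go, and the small key was left in the stand; the hand-in returned no verdict.

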